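# Turn the orange bowl warmer up two clicks

### The arm

A 7-joint arm with a two-finger parallel gripper is mounted at the origin on the work surface. World frame = base frame: x ahead of the robot, y to its left, z up, the work surface at z = 0. Lengths are in m, angles in rad, forces in N, time in s.
With the tool pointing down it reaches from about 0.425 to 0.875 m from the base axis. Payload 8.4 kg.
Tool frame: the origin (TCP) lies between the finger pads; the fingertips stand 19 mm ahead of it and the grasp point (between the pads) is the TCP; z points along the fingers, y is the line along which they close (so a half turn about z gives the same grasp; the last joint's range is limited). The gripper opens to 85 mm and grips with 20 to 120 N. Pads are 22 mm wide; open, the fingers measure 114 mm over their backs; the gripper's body (76 mm by 85 mm) begins 54 mm behind the grasp point. The pads swing forward as they close: fully open they stand 13 mm farther back than shut.
Start: joints at [-0.099, 0.333, 0.04, 1.465, -0.013, 1.343, -0.059], TCP at [0.65, -0, 0.25] pointing down, gripper open.
Joint ranges: [-2.58, 2.58], [-0.38, 2.09], [-1.3, 1.39], [0.25, 2.4], [-1.5, 4.64], [0.08, 2.09], [-2.65, 2.65]. Speed limits (rad/s): [2.22, 2.22, 2.79, 2.79, 3.14, 3.14, 3.14].

### API

Orientations are given as a unit quaternion [x, y, z, w].
In Python, from station import arm gives the robot as it stands. The module is installed in compiled form; this text tells all that it offers.
- The arm moves only by the tool move_arm, never from a script. Its argument "rows" is a list of rows, each a list of 5 numbers: the closure, from -1 (fully open) to 1 (shut), then the shift along the tool's x, y, z in m, then the turn about the tool's z in degrees. A call has 1 to 12 rows; each row shifts and turns the commanded pose from where the row before left it, along the tool's axes as they then stand; what a row does not reach is not made up. A row lasts 1/12 s, in which the tool goes at most 41.7 mm and 7.16 degrees, less where a joint would pass 70% of its speed; a pose out of reach is approached as far as the arm can. A call with a gripper value outside its range is refused whole. The fingers move at their own pace and stop on an object; "newtons" is the grip in N (left out, the last holds). Time passes only in rows, so rows that do not move let the fingers close. It gives the time, the measured TCP pose, the force, the opening and the grip force at its end, in the units of the state.
- arm.state(): the state, without advancing time (a new reading comes with each control period).
- arm.read_camera(name): name is "scene" or "side" or "wrist"; returns the picture (420x560x3 uint8, red, green, blue); there is no depth.
- arm.camera_model(name): a dict with "intrinsics" (3x3 intrinsics, pixels), "position" and "rotation" of the camera in the world; the wrist camera has in their place "T_tool_cam" (4x4, takes a point from camera to tool coordinates, whose origin is the TCP and whose axes are the flange's). Camera axes: x right, y down, z forward; pixel columns grow to the right and rows downward; lengths in m; the calibration is good to about 2 mm. A picture is of the moment at which its call begins: read the wrist's pose just before it. camera_model takes no time and is no camera call.
- arm.finish_job(): hands the job in; it is judged then, once.
The state is a dict: "clock": time; "q": joint angles; "qd": joint speeds; "tau": joint torques, N m; "ee_pos": TCP position; "tcp_rot": TCP orientation; "wrist_force": force on the tool from outside, world axes, zero at the start; "moment": the same for the moment, N m; "grip_width": finger opening in m; "finger_force": force on a finger pad.
Only numpy, scipy, OpenCV 4.12 (cv2) and the standard library are available. Lean on these libraries where they do the work, as an engineer would, in place of code of your own. Each camera call takes 0.05 s, during which the arm holds its last target. There are 200 camera calls.

### The job

The laksa bowl on the warmer with the orange thumbwheel should be hotter: roll that wheel up by exactly two clicks, its top edge moving towards the bowl, and then let go of it. Leave the blue wheel of the other warmer as it is set.

Things in the scene. Friction and masses are not known exactly. Their poses are not given: they have to be found in the camera images.
- orange_warmer: White bowl warmer, fixed, 240 (x) by 160 (y) by 42 mm high; origin under its centre on the counter, z up. An empty white bowl (140 mm wide, top at z = 105 mm) stands at x = +38 mm. An orange thumbwheel rises from the deck at the other end: axle along y through x = -80, y = 0, z = 34 mm; 18 mm wide, 64 mm diameter over its ridges, top at z = 66 mm. The top rolls along +x (to the bowl) for up.
- orange_wheel (a joint): Wheel angle, rad; grows as the top rolls towards the bowl; 0: white ridge straight up. One click = 30 degrees (0.524 rad, 16 mm at the rim) = spacing of the 12 bold 2 mm ridges (thin black lines are mere knurling). No felt catch: light friction (1 N at the rim) holds it anywhere. Starts between -1.0 and -0.45, stops at +-1.35.
- orange_ridge (a point): Crest of the one white ridge on the orange wheel, mid-width, 32 mm from the axle; turns with the wheel; starts on the side of the top away from the bowl. Pressed from above the whole wheel sinks on a spring: it gives from about 3 N, is 5 mm down, at its stop, at about 7 N, and rises again when let go.
- blue_ridge (a point): Crest of the one white ridge on the blue wheel of a second warmer, the same but for the wheel's colour (also sprung); it starts within 1 rad either side of the top. To be left as it is. Either warmer may stand on the left.

How it is judged:
At the end, for the whole second after the job is handed in: The orange wheel rests two clicks (60 degrees, give or take 14) further up than it started, turned towards the bowl: its white ridge lies 25 to 38.5 mm in a straight line from where it started (distance of orange_ridge from where it was at the start of the episode between 0.025 and 0.0385 m and value of joint orange_wheel above -0.25 rad and velocity of joint orange_wheel between -0.05 and 0.05 rad/s); the robot touches nothing.
It fails at once if the blue wheel is turned (its white ridge shifts by more than 8 mm, about half a click) (distance of blue_ridge from where it was at the start of the episode above 0.008 m).
It also fails if it takes over 32 s, if anything falls off the work surface, if the arm or the gripper's body presses on something with over 40 N, if the wrist force passes 120 N, or if a joint passes its speed limit or range.

## Working session

There is one attempt and no reset: what is moved stays moved. The work goes in short steps, Python scripts to look and compute and a tool call to move; the robot and the scene stay as the last step left them, time stands still between calls to the robot, and variables do not carry over. Pictures are saved under pics/ and viewed, at most 10 in all, crops included, and the job is handed in when it is done.

Besides the shell and the picture viewer there is one more tool, called after "Request:" as a command line: name --pt "numbers of a row" for each row, then --argument value for the rest. move_arm: Moves the arm, as the interface text tells. Its arguments: {"type":"object","properties":{"rows":{"type":"array","items":{"type":"array","items":{"type":"number"}}},"newtons":{"type":"number"}},"required":["rows"]}

```bash
mkdir -p pics; cat > h.py <<'E'
import numpy as np,cv2
from station import arm
def ray(m,u,v):
    K=np.array(m["intrinsics"]);R=np.array(m["rotation"]);p=np.array(m["position"])
    return p,R@np.linalg.solve(K,[u,v,1.])
def onz(m,u,v,z):
    p,d=ray(m,u,v);return p+d*(z-p[2])/d[2]
E
python3 - <<'E'
from h import *
ims=[]
for n in("scene","side"):
    a=arm.read_camera(n);cv2.imwrite(f"pics/{n}0.png",a[:,:,::-1]);m=arm.camera_model(n)
    print(n,np.round(m["position"],3),np.round(m["rotation"],2).tolist(),np.round(m["intrinsics"],1).tolist())
    h=cv2.cvtColor(a,cv2.COLOR_RGB2HSV)
    for c,(lo,hi) in dict(o=(5,22),b=(95,125)).items():
        k=cv2.inRange(h,(lo,130,70),(hi,255,255));nn,l,s,ce=cv2.connectedComponentsWithStats(k)
        for i in range(1,nn):
            if s[i,4]>30:print(c,s[i],ce[i].round(1),onz(m,*ce[i],.055).round(3))
s=arm.state();print({k:np.round(v,3).tolist() for k,v in s.items()})
print(np.round(arm.camera_model("wrist")["T_tool_cam"],3))
E
```

```text
scene [1.27  0.035 0.781] [0.63, 0.67, -0.27, -0.26] [[536.1, 0.0, 286.4], [0.0, 536.1, 210.1], [0.0, 0.0, 1.0]]Traceback (most recent call last):
  File "<stdin>", line 10, in <module>
  File "h.py", line 7, in onz
    p,d=ray(m,u,v);return p+d*(z-p[2])/d[2]
        ~~~^^^^^^^
  File "h.py", line 5, in ray
    return p,R@np.linalg.solve(K,[u,v,1.])
             ~^~~~~~~~~~~~~~~~~~~~~~~~~~~~
ValueError: matmul: Input operand 1 has a mismatch in its core dimension 0, with gufunc signature (n?,k),(k,m?)->(n?,m?) (size 3 is different from 4)
```

View pics/scene0.png

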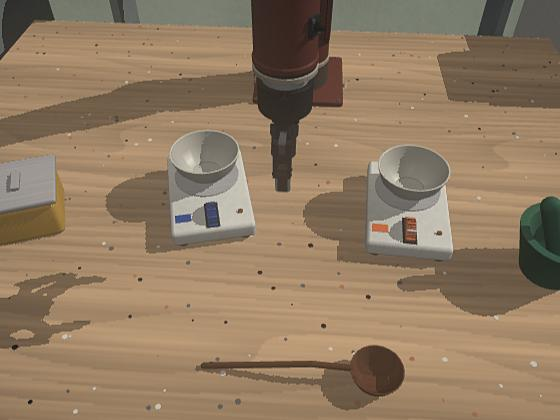

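The scene view shows the blue wheel at about (212,214) and the orange one at about (410,230). Both bowls are on the robot side of their wheels. The camera rotation is a quaternion, so I'll fix the helper.

```bash
sed -i 's/R=np.array(m\["rotation"\])/R=Rot.from_quat(m["rotation"]).as_matrix()/; 1a from scipy.spatial.transform import Rotation as Rot' h.py
python3 - <<'E'
from h import *
for n in("scene","side"):
    a=arm.read_camera(n);cv2.imwrite(f"pics/{n}0.png",a[:,:,::-1]);m=arm.camera_model(n)
    print(n,np.round(m["position"],3))
    h=cv2.cvtColor(a,cv2.COLOR_RGB2HSV)
    for c,(lo,hi) in dict(o=(3,16),b=(105,125)).items():
        k=cv2.inRange(h,(lo,170,60),(hi,255,255));k=cv2.morphologyEx(k,cv2.MORPH_CLOSE,np.ones((5,5)));nn,l,s,ce=cv2.connectedComponentsWithStats(k)
        for i in range(1,nn):
            if s[i,4]>40:print(c,s[i],ce[i].round(1),onz(m,*ce[i],.055).round(3))
    if n=="scene":
        c=cv2.resize(a[130:270,350:470],None,fx=5,fy=4.2,interpolation=cv2.INTER_CUBIC)
        cv2.imwrite("pics/crop.png",c[:,:,::-1])
        for x,y in [(371,162),(369,250),(367,255),(451,257)]: print(onz(m,x,y,.042))
s=arm.state();print({k:np.round(v,3).tolist() for k,v in s.items()})
print(np.round(arm.camera_model("wrist")["T_tool_cam"],3))
E
```

```text
scene [1.27  0.035 0.781]
o [372 224  16   8 102] [379.4 227.4] [0.584 0.172 0.055]
[0.38088227 0.16790556 0.042     ]
[0.62905281 0.15163611 0.042     ]
[0.64113266 0.14747292 0.042     ]
[0.63589804 0.29773547 0.042     ]
side [0.067 0.491 0.574]
o [ 471    0   89  149 8980] [523.5  58.2] [ 0.658 -1.391  0.055]
o [111 161 118  43 635] [143.5 186.6] [0.821 0.13  0.055]
o [155 261  17  12  86] [162.2 266.4] [0.588 0.233 0.055]
o [ 475  343   59   77 1738] [508.4 393.3] [0.095 0.038 0.055]
b [512 128  12   7  43] [518.6 131.3] [ 0.405 -0.738  0.055]
b [312 180  31  21 336] [328.3 190.3] [ 0.554 -0.147  0.055]
{'clock': 0.15, 'q': [-0.099, 0.334, 0.04, 1.466, -0.013, 1.343, -0.058], 'qd': [0.001, -0.002, 0.0, -0.003, 0.001, 0.0, -0.0], 'tau': [0.002, -65.904, 1.367, -40.587, 0.017, 0.01, -0.0], 'ee_pos': [0.65, 0.0, 0.25], 'tcp_rot': [0.707, 0.707, -0.0, -0.0], 'wrist_force': [-0.224, -0.717, 0.791], 'moment': [-0.015, -0.044, -0.034], 'finger_force': 0.0, 'grip_width': 0.086}
[[ 0.001 -0.963 -0.269  0.068]
 [ 1.     0.001 -0.001  0.   ]
 [ 0.001 -0.269  0.963 -0.124]
 [ 0.     0.     0.     1.   ]]
```

View pics/side0.png

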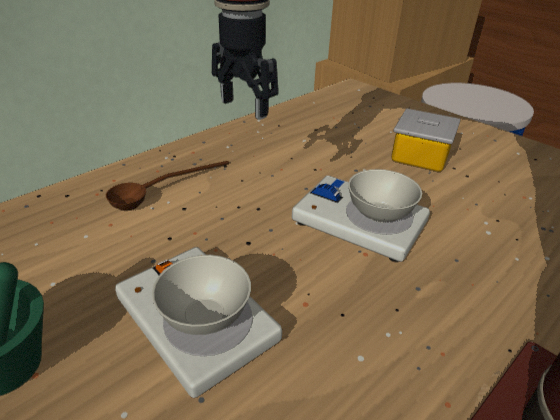

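View pics/crop.png

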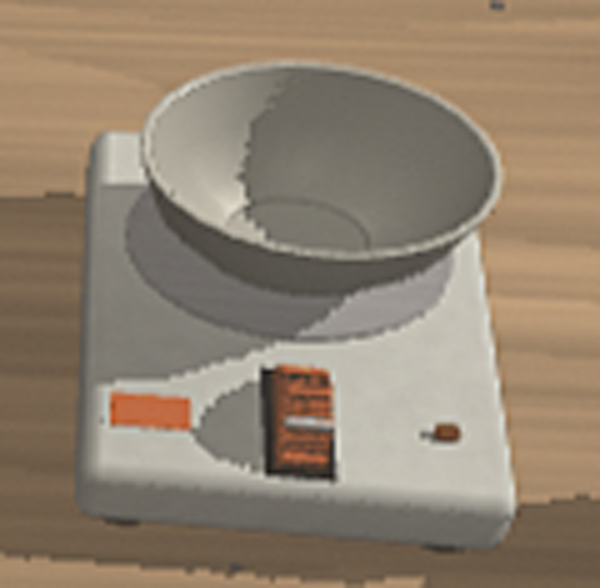

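The side view confirms it: the orange warmer is on the robot's left, with its bowl facing the robot. In the crop the wheel spans about (272–333, 365–478), with the white ridge at about (307,423), which is pixel (411.4,230.7) in the full image.

```bash
python3 - <<'E'
from h import *
m=arm.camera_model("scene")
for p in [(411,217.5),(411.4,230.7),(411,243.5)]: print(onz(m,*p,.066).round(4),onz(m,*p,.05).round(4))
# front deck edge & side edges: yaw
a=arm.read_camera("scene");h=cv2.cvtColor(a,cv2.COLOR_RGB2HSV)
k=cv2.inRange(h,(0,0,90),(180,45,255))[120:275,355:460].copy()
n,l,s,c=cv2.connectedComponentsWithStats(k);i=1+np.argmax(s[1:,4]);print(s[i])
for v in (175,205,225,240):
    xs=np.where(l[v-120]==i)[0]+355;print(v,xs[0],xs[-1],onz(m,xs[0],v,.042).round(4),onz(m,xs[-1],v,.042).round(4))
E
```

```text
[0.565  0.2297 0.066 ] [0.5493 0.2341 0.05  ]
[0.5986 0.227  0.066 ] [0.5836 0.2313 0.05  ]
[0.6297 0.223  0.066 ] [0.6154 0.2273 0.05  ]
[  10   25   88  116 7792]
175 367 449 [0.4235 0.1574 0.042 ] [0.4119 0.3283 0.042 ]
205 366 447 [0.5129 0.1514 0.042 ] [0.5022 0.3106 0.042 ]
225 366 449 [0.567 0.149 0.042] [0.5565 0.3063 0.042 ]
240 365 451 [0.6052 0.1454 0.042 ] [0.5947 0.3041 0.042 ]
```

Request:
move_arm --pt "-1 0.038 -0.008 0.008 0" --pt "-1 0.038 -0.008 0.012 0" --pt "-1 0.038 -0.008 0.012 0" --pt "-1 0.038 -0.008 0.012 0" --pt "-1 0.038 -0.009 0.012 0" --pt "-1 0.036 -0.009 0.014 0" --pt "-1 0 0 0 7" --pt "-1 0 0 0 7" --pt "-1 0 0 0 7" --pt "-1 0 0 0 7" --pt "-1 0 0 0 7" --pt "-1 0 0 0 7"

```text
clock: 1.2
ee_pos: [0.5999, 0.226, 0.1801]
tcp_rot: [0.915, 0.404, -0.0, 0.0]
wrist_force: [0.6, 0.7, 0.4]
grip_width: 0.0853
finger_force: 0.0
```

Request:
move_arm --pt "-1 0 0 0 6.5" --pt "-1 0 0 0 6.5" --pt "-1 0 0 0 6.5" --pt "-1 0 0 0 6.5" --pt "-1 0 0 0 6.5" --pt "-1 0 0 0 6.5" --pt "-1 0 0 0 6.5" --pt "-1 0 0 0 6.5" --pt "-1 0 0 0 0" --pt "-1 0 0 0 0" --pt "-1 0 0 0 0"

```text
clock: 2.12
ee_pos: [0.5999, 0.226, 0.1802]
tcp_rot: [0.999, -0.033, -0.0, 0.0]
wrist_force: [1.0, 0.1, -0.1]
grip_width: 0.0853
finger_force: 0.0
```

```bash
cat >> h.py <<'E'
def wmodel():
    s=arm.state();T=np.eye(4);T[:3,:3]=Rot.from_quat(s["tcp_rot"]).as_matrix();T[:3,3]=s["ee_pos"]
    m=arm.camera_model("wrist");C=T@np.array(m["T_tool_cam"])
    return dict(intrinsics=m["intrinsics"],position=C[:3,3],rotation=Rot.from_matrix(C[:3,:3]).as_quat()),s
E
python3 - <<'E'
from h import *
m,s=wmodel();a=arm.read_camera("wrist");cv2.imwrite("pics/w1.png",a[:,:,::-1])
print(s["clock"],s["ee_pos"],s["tcp_rot"],s["q"])
np.save("w1.npy",a);np.save("w1m.npy",np.r_[m["position"],m["rotation"]])
h=cv2.cvtColor(a,cv2.COLOR_RGB2HSV)
k=cv2.inRange(h,(3,150,60),(18,255,255));k=cv2.morphologyEx(k,cv2.MORPH_CLOSE,np.ones((15,15)))
n,l,st,c=cv2.connectedComponentsWithStats(k)
for i in range(1,n):
    if st[i,4]>300: print(st[i],c[i],onz(m,*c[i],.06).round(4),cv2.minAreaRect(np.argwhere(l==i)[:,::-1].astype(np.float32)))
E
```

```text
2.1167 [0.59990817 0.22601768 0.18020196] [ 9.99456014e-01 -3.29797234e-02 -1.04319694e-04  5.25487029e-05] [-0.57372901  0.35949023  0.18337127  1.58441854 -0.06875955  1.20424258
 -2.0139178 ]
[ 262  205   26   71 1753] [274.65031375 239.79292641] [0.58   0.2301 0.06  ] ((274.5, 240.0), (70.0, 25.0), 90.0)
[327 227  40  24 911] [346.44237102 238.40944018] [0.5777 0.1787 0.06  ] ((346.5, 238.5), (23.0, 39.0), 90.0)
```

View pics/w1.png

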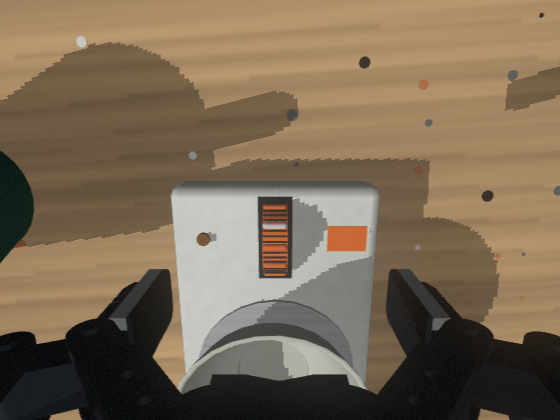

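```bash
cat >> h.py <<'E'
def W(f):
    a=np.load(f+".npy");v=np.load(f+"m.npy");return a,dict(position=v[:3],rotation=v[3:],intrinsics=arm.camera_model("wrist")["intrinsics"])
E
python3 - <<'E'
from h import *
a,m=W("w1");print(m["position"])
for p in [(275,197),(275,277),(275,186),(174,190),(378,190),(258,237),(292,237),(346.5,238.5)]: print(p,onz(m,*p,.042).round(4))
for u in (264,290): print(onz(m,u,237,.062).round(4))
h=cv2.cvtColor(a,cv2.COLOR_RGB2HSV)
print([(r,*h[r,274].tolist()) for r in range(194,282,2)])
E
```

```text
[0.66839073 0.22120473 0.30368991]
(275, 197) [0.6072 0.2282 0.042 ]
(275, 277) [0.5422 0.2326 0.042 ]
(275, 186) [0.6155 0.2276 0.042 ]
(174, 190) [0.6173 0.3025 0.042 ]
(378, 190) [0.6075 0.1517 0.042 ]
(258, 237) [0.5765 0.2434 0.042 ]
(292, 237) [0.5748 0.2173 0.042 ]
(346.5, 238.5) [0.5709 0.1755 0.042 ]
[0.5833 0.2374 0.062 ]
[0.5821 0.219  0.062 ]
[(194, 40, 9, 169), (196, 35, 11, 139), (198, 19, 37, 55), (200, 23, 40, 51), (202, 13, 45, 51), (204, 9, 110, 81), (206, 10, 179, 160), (208, 11, 189, 196), (210, 17, 34, 52), (212, 10, 156, 119), (214, 14, 80, 64), (216, 10, 137, 104), (218, 10, 165, 142), (220, 10, 52, 59), (222, 12, 73, 101), (224, 15, 14, 146), (226, 15, 14, 186), (228, 10, 17, 182), (230, 5, 26, 59), (232, 11, 177, 180), (234, 10, 172, 185), (236, 9, 49, 68), (238, 11, 180, 193), (240, 10, 177, 190), (242, 7, 61, 71), (244, 9, 125, 104), (246, 10, 169, 166), (248, 10, 182, 199), (250, 10, 179, 187), (252, 10, 26, 60), (254, 10, 177, 203), (256, 10, 133, 113), (258, 10, 140, 126), (260, 10, 158, 157), (262, 9, 92, 89), (264, 10, 172, 178), (266, 10, 182, 202), (268, 9, 29, 62), (270, 13, 75, 78), (272, 15, 26, 59), (274, 10, 181, 201), (276, 10, 25, 62), (278, 48, 8, 154), (280, 41, 10, 195)]
```

The wrist view shows the orange wheel at about (258–292, 197–277), with its white ridge at (274,226) and the deck's front edge at row 186.

- **Wheel position:** the axle is at about (0.575, 0.229), and the slot, front edge and scene view all agree.
- **Ridge angle:** about -0.52 rad at radius 32 mm, as it should be.
- **Yaw:** the tool yaw matches the warmer.

I'll pinch the wheel's sides near the rim, carry it along an arc, then release.

Request:
move_arm --pt "0.2 -0.003 -0.001 0.02 0" --pt "0.2 -0.003 0 0.025 0" --pt "0.2 -0.003 0 0.025 0" --pt "0.2 -0.002 0 0.02 0" --pt "0.2 0 0 0 0" --pt "0.2 0 0 0 0" --pt "0.2 0 0 0.011 0" --pt "0.2 0 0 0.01 0" --pt "0.2 0 0 0 0" --pt "0.2 0 0 0 0" --newtons 20

```text
clock: 3.0
ee_pos: [0.5889, 0.2276, 0.069]
tcp_rot: [0.999, -0.035, -0.0, 0.0]
wrist_force: [-0.3, -1.2, 0.2]
grip_width: 0.034
finger_force: 0.0
```

```bash
python3 - <<'E'
from h import *
m,s=wmodel();a=arm.read_camera("wrist");cv2.imwrite("pics/w2.png",a[:,:,::-1]);print(s["grip_width"],s["wrist_force"],s["ee_pos"])
E
```

```text
0.03395526864826117 [-0.26050156 -1.1932238   0.1538766 ] [0.58890952 0.22762225 0.06902437]
```

View pics/w2.png

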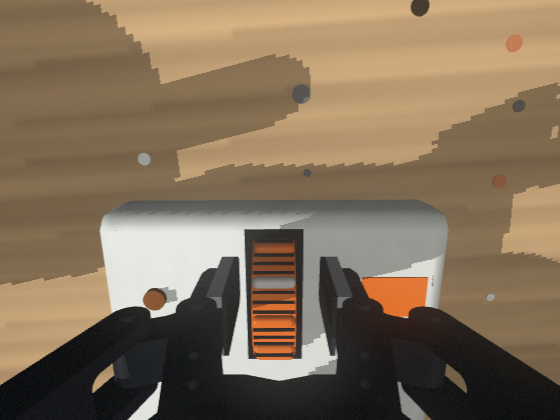

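The wrist view shows the pads straddling the wheel. The pads' mid-line is at u≈279 and the wheel's is at 274, so the wheel sits about 2 mm towards +y. I'll shift that much, then close.

Request:
move_arm --pt "0.2 0 -0.002 0 0" --pt "0.2 0 0 0 0" --pt "1 0 0 0 0" --pt "1 0 0 0 0" --pt "1 0 0 0 0" --pt "1 0 0 0 0" --pt "1 0 0 0 0" --pt "1 0 0 0 0" --newtons 20

```text
clock: 3.72
ee_pos: [0.5894, 0.23, 0.0696]
tcp_rot: [0.999, -0.035, 0.0, -0.0]
wrist_force: [0.5, 1.3, 3.1]
grip_width: 0.0172
finger_force: 23.8
```

Request:
move_arm --pt "1 -0.002 0 -0.001 0" --pt "1 -0.002 0 -0.001 0" --pt "1 -0.0025 0 -0.001 0" --pt "1 -0.0025 0 -0.0005 0" --pt "1 -0.0025 0 0 0" --pt "1 -0.002 0 0 0" --pt "1 -0.002 0 0 0" --pt "1 -0.0025 0 0 0" --pt "1 -0.0025 0 0.0005 0" --pt "1 -0.0025 0 0.001 0" --pt "1 -0.002 0 0.001 0" --pt "1 -0.002 0 0.001 0"

```text
clock: 4.72
ee_pos: [0.565, 0.2316, 0.0708]
tcp_rot: [0.999, -0.035, 0.003, -0.001]
wrist_force: [7.5, 0.1, 4.4]
grip_width: 0.0171
finger_force: 23.7
```

Request:
move_arm --pt "1 0 0 0 0" --pt "1 0 0 0 0" --pt "0.2 0 0 0 0" --pt "0.2 0 0 0 0" --pt "0.2 0 0 0 0" --pt "0.2 0 0 0 0" --pt "0.2 0 0 -0.02 0" --pt "0.2 0 0 -0.03 0" --pt "0.2 0.01 0 -0.03 0" --pt "0.2 0.01 0 -0.031 0" --pt "-1 0.017 0 0 0" --pt "-1 0 0 0 0"

```text
clock: 5.72
ee_pos: [0.6022, 0.2286, 0.1825]
tcp_rot: [0.999, -0.036, 0.002, -0.001]
wrist_force: [0.6, -0.8, -0.0]
grip_width: 0.0572
finger_force: 0.0
```

```bash
python3 - <<'E'
from h import *
m,s=wmodel();a=arm.read_camera("wrist");print(s["ee_pos"],s["wrist_force"],s["clock"])
np.save("w3.npy",a);np.save("w3m.npy",np.r_[m["position"],m["rotation"]])
cv2.imwrite("pics/w3.png",cv2.resize(a[170:310,180:370],None,fx=4,fy=4)[:,:,::-1])
def ridge(f):
    a,m=W(f);h=cv2.cvtColor(a,cv2.COLOR_RGB2HSV)
    k=cv2.inRange(h,(0,0,100),(180,60,255));K=np.zeros_like(k);K[195:285,266:284]=k[195:285,266:284]
    n,l,st,c=cv2.connectedComponentsWithStats(K)
    for i in range(1,n):
        if st[i,4]>15:
            p,d=ray(m,*c[i]);ax=np.array([.575,.229,.034]);b=np.array([-.9978,.066,0])
            P=np.array([(p-ax)@b,p[2]-.034]);D=np.array([d@b,d[2]])
            q=np.roots([D@D,2*P@D,P@P-.032**2]);t=q.min();X=P+t*D if np.isreal(t) else None
            print(f,st[i],c[i].round(1),X,None if X is None else np.arctan2(*X))
ridge("w1");ridge("w3")
E
```

```text
[0.60215875 0.22858159 0.18253859] [ 0.61041037 -0.78402221 -0.04140382] 5.7167
w1 [266 195  18   2  36] [274.5 195.5] [-0.03192941  0.00212426] -1.504364455441545
w1 [266 223  18   6 108] [274.5 225.5] [-0.01615991  0.02761987] -0.5293787578298833
w1 [266 278  18   7 126] [274.5 281. ] None None
w3 [266 195  18   5  90] [274.5 197. ] [-0.0319058  -0.00245351] -1.647543957735553
w3 [266 250  18   5  86] [274.9 252. ] [0.00035426 0.03199804] 0.011070862964464748
w3 [266 280  18   5  90] [274.5 282. ] None None
```

View pics/w3.png

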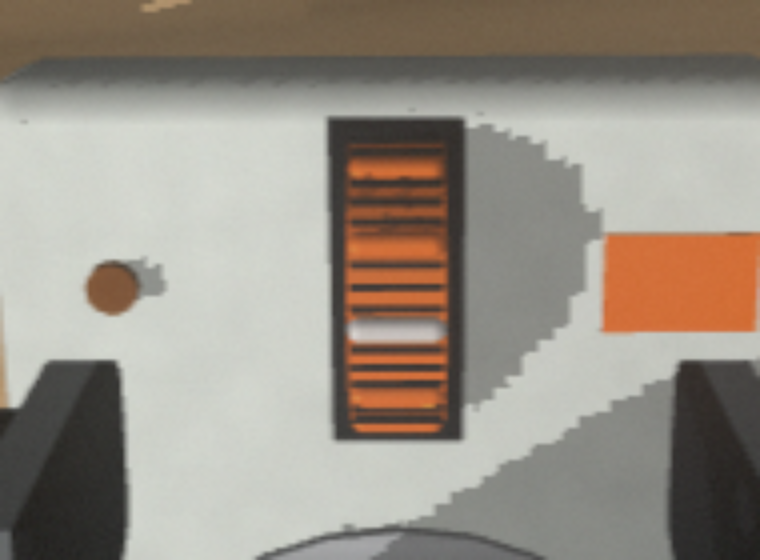

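The crop shows the white ridge at about (397,330), or (275,252) in the full image, which puts it at about +0.01 to +0.08 rad. The wheel has turned only about 32° of the 60°, so the pads slipped some. A second, shorter pinch should add about 27°.

Request:
move_arm --pt "0.2 -0.005 0 0.02 0" --pt "0.2 -0.005 -0.0005 0.03 0" --pt "0.2 -0.005 0 0.03 0" --pt "0.2 0 0 0.01 0" --pt "0.2 0 0 0 0" --pt "0.2 0 0 0.011 0" --pt "0.2 0 0 0.012 0" --pt "0.2 0 0 0 0" --pt "0.2 0 0 0 0"

```text
clock: 6.52
ee_pos: [0.5844, 0.2305, 0.0672]
tcp_rot: [0.999, -0.035, -0.0, 0.0]
wrist_force: [-0.3, -1.1, -0.1]
grip_width: 0.0343
finger_force: 0.0
```

Request:
move_arm --pt "1 0 0 0 0" --pt "1 0 0 0 0" --pt "1 0 0 0 0" --pt "1 0 0 0 0" --pt "1 0 0 0 0"

```text
clock: 6.93
ee_pos: [0.5848, 0.2304, 0.068]
tcp_rot: [0.999, -0.035, 0.001, -0.0]
wrist_force: [0.1, -1.3, 2.8]
grip_width: 0.0171
finger_force: 24.5
```

Request:
move_arm --pt "1 -0.002 0 -0.001 0" --pt "1 -0.002 0 -0.001 0" --pt "1 -0.002 0 -0.001 0" --pt "1 -0.002 0 -0.0005 0" --pt "1 -0.002 0 0 0" --pt "1 -0.002 0 0 0" --pt "1 -0.002 0 0 0" --pt "1 -0.002 0 0 0" --pt "1 -0.002 0 0.0005 0" --pt "1 -0.002 0 0.001 0" --pt "1 -0.002 0 0.001 0" --pt "1 -0.001 0 0.001 0"

```text
clock: 7.93
ee_pos: [0.5641, 0.2318, 0.0688]
tcp_rot: [0.999, -0.035, 0.003, -0.001]
wrist_force: [7.3, -2.2, 4.3]
grip_width: 0.0175
finger_force: 23.2
```

Request:
move_arm --pt "1 0 0 0 0" --pt "1 0 0 0 0" --pt "0.2 0 0 0 0" --pt "0.2 0 0 0 0" --pt "0.2 0 0 0 0" --pt "0.2 0 0 0 0" --pt "0.2 0 0 -0.02 0" --pt "0.2 0 0 -0.03 0" --pt "0.2 0.01 0 -0.03 0" --pt "0.2 0.01 0 -0.031 0" --pt "-1 0.015 0 0 0" --pt "-1 0 0 0 0"

```text
clock: 8.93
ee_pos: [0.599, 0.2296, 0.1806]
tcp_rot: [0.999, -0.035, 0.002, -0.001]
wrist_force: [-1.7, -0.8, -1.3]
grip_width: 0.0571
finger_force: 0.0
```

```bash
python3 - <<'E'
from h import *
m,s=wmodel();a=arm.read_camera("wrist");print(s["ee_pos"],s["wrist_force"],s["clock"])
np.save("w4.npy",a);np.save("w4m.npy",np.r_[m["position"],m["rotation"]])
sc=arm.read_camera("scene")
cv2.imwrite("pics/w4.png",np.hstack([cv2.resize(a[170:310,180:370],None,fx=2.5,fy=2.5),cv2.resize(sc[180:270,150:230],(311,350))])[:,:,::-1])
h=cv2.cvtColor(a,cv2.COLOR_RGB2HSV)
k=cv2.inRange(h,(0,0,100),(180,60,255));K=np.zeros_like(k);K[195:285,266:284]=k[195:285,266:284]
n,l,st,c=cv2.connectedComponentsWithStats(K)
for i in range(1,n):
    if st[i,4]>15:
            p,d=ray(m,*c[i]);ax=np.array([.575,.229,.034]);b=np.array([-.9978,.066,0])
            P=np.array([(p-ax)@b,p[2]-.034]);D=np.array([d@b,d[2]])
            q=np.roots([D@D,2*P@D,P@P-.032**2]);t=q.min();X=P+t*D
            print(st[i],c[i].round(1),X,np.arctan2(*np.real(X)))
E
```

```text
[0.59899272 0.22962841 0.18062194] [-1.70905336 -0.83200066 -1.26495272] 8.9333
[266 195  18   1  18] [274.5 195. ] [-0.03187752  0.00279712] -1.4832745906691513
[268 263  16   6  88] [276.1 265.5] [0.01472446 0.02841109] 0.47815233521012307
[266 277  18   8 128] [274.6 280.9] [0.03297729-0.00796986j 0.01621212+0.0162116j ] 1.1138794647306167
```

View pics/w4.png

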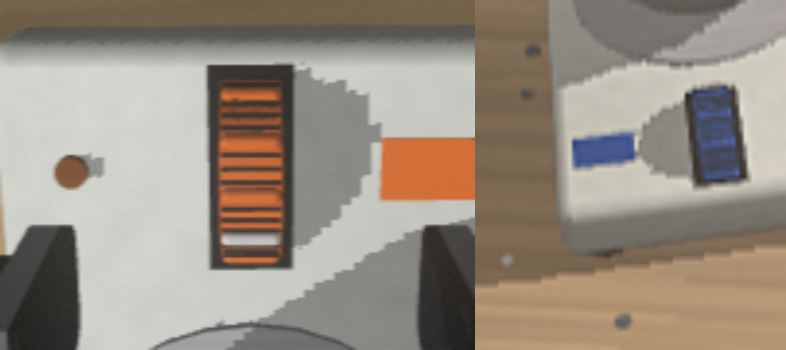

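The crop shows the white ridge at about (251,239), which works out to +0.48 rad, and the gripper is well clear. The turn is 57.7°, or a 31 mm chord, mid-window. The blue wheel wasn't touched. I'll let the arm settle and hand in.

Request:
move_arm --pt "-1 0 0 -0.02 0" --pt "-1 0 0 0 0" --pt "-1 0 0 0 0" --pt "-1 0 0 0 0"

```text
clock: 9.37
ee_pos: [0.5954, 0.2299, 0.1973]
tcp_rot: [0.999, -0.035, -0.001, 0.0]
wrist_force: [-0.1, 0.4, -0.1]
grip_width: 0.0855
finger_force: 0.0
```

```bash
python3 -c "
from station import arm
print(arm.finish_job())"
```

```text
the job is handed in; nothing more can be done
None
```

I rolled the orange wheel up about 58° (two clicks) towards the bowl by camera measurement and let go of it, never touched the blue wheel, and handed the job in at about 9.4 s; no verdict came back.

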